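Set the window security bar to length and shut its cam lever

TASK

Set the telescopic security bar to length: push its sprung sliding leg out by its crossbar, with the cam lever still open, until the wire pointer on the leg's foot stands opposite the middle of the clothes peg clipped to the board, and keep it there while you squeeze the cam lever shut against the collar. Do not shut the lever before the leg is at the peg, and leave the other things on the table where they lie. Finish while holding: the leg still at the peg, the collar and its shut lever gripped between the fingers.

Things in the scene. Friction and masses are not known exactly. Their poses are not given: they have to be found in the camera images.
- bar_board: Plywood setting board, 120 mm (its x) by 540 mm (its y), fixed to the table, top 24 mm above the table; origin on the table surface under the bar's axis; z up. The bar lies along the board's y at 68 mm above the table: a steel end clamp at y = -0.225 (top 84 mm high), a fixed 16 mm steel inner tube running from it, a guide saddle at y = 0.072 (44 mm in x, 26 mm in y, up to 80 mm high), and the leg that slides along +y over the inner tube.
- leg_slide (a joint): How far the sliding leg is pushed out along the board's +y, m, 0 to 0.15; it starts at 0 and the peg asks for 0.059 to 0.134. A spring always draws it back to 0 (3 N at 0, about 6.5 N at 0.13) plus 1 N of friction; it springs back whenever it is not held, the lever open or shut (the worn clamp does not hold by itself).
- push_bar (a point): Middle of the -y face of the push bar, a steel crossbar rigid with the leg, on the bar axis: 116 mm long (58 mm to either side along the board's x), 36 mm high (50 to 86 mm above the table), 6 mm thick. Fingers standing open on both sides of collar and lever can push the leg out along +y against its -y face, which is bare beyond 12 mm at -x and beyond 39 mm at +x (the open lever stands between).
- leg: The sliding leg, with its push bar, 22 mm tube, 38 mm rubber foot and pointer, and its black plastic clamp collar. The collar is 24 mm (board x) by 54 mm (y) by 30 mm high, reaching from the push bar's -y face to 54 mm behind it, centred on the bar axis 68 mm above the table. Origin at push_bar; axes as the board's. Its plain -x side is one side of the final grip.
- lever_hinge (a joint): Angle of the cam lever, rad: 0 shut (flat along the collar's +x side), starts at 0.42 to 0.55 open, limit 0.7. It turns about an upright pin 14 mm to +x and 41 mm to -y of push_bar, the tip swinging in towards the collar and the push bar as it shuts. It stays where it is left; about 2 N at the tip moves it.
- lever_tip (a point): Free tip of the cam lever, 40 mm from its pin, on the bar axis height. Open, it stands 31 to 37 mm to +x of the bar axis and 5 to 8 mm to -y of the push bar's -y face; no part of the lever is farther than 39 mm to +x.
- lever: The cam lever, an aluminium plate 40 mm long, 7 mm thick, 22 mm high (57 to 79 mm above the table), on a 12 mm pin barrel; origin on the pin at bar axis height, its own y along the plate to the tip. Shut, its outer face is 19 mm to +x of the bar axis, so collar and shut lever together are 31 mm wide, from 12 mm at -x to 19 mm at +x.
- pointer (a point): Free end of the steel wire pointer (4 mm thick) on the leg's foot; it sticks out towards the board's +x edge, 32 mm above the table, 196 mm to +y and 50 mm to +x of push_bar, rigid with the leg.
- peg: Green plastic clothes peg, 72 mm long, 11 mm wide, clipped (fixed) on the board's +x edge across it, standing out to +x, jaws on the board; it is the length mark. Origin on the table at the middle of its width, 60 mm to +x of the bar axis, axes as the board's; y = 0 in its frame is the mark.
- key_tray: Bystander: black plastic key tray, 130 x 180 x 22 mm; origin under its centre. Loose.
- padlock: Bystander: steel padlock lying flat, 66 x 44 x 20 mm; origin under its body's centre. Loose.
- shoe_horn: Bystander: wooden shoe horn lying flat along its x, 240 x 40 x 7 mm; origin under its middle. Loose.
- tin: Bystander: round aluminium tin with shut hinged lid, 88 mm across, 36 mm high; origin under its centre. Loose.
- torch: Bystander: torch lying along its x, 135 x 38 x 38 mm; origin under it. Loose.
- shoe_brush: Bystander: wooden shoe brush, 150 (x) x 45 x 42 mm; origin under its centre. Loose.
- keys: Bystander: brass key on a ring, lying flat, 80 x 26 x 4 mm. Loose.

How it is judged:
By the outcome, as a careful person would: the job done as asked, in the order asked, and still so for the second after the job is handed in, while the arm keeps its last pose, push and grip.
It also fails if it takes over 38 s, if anything falls off the work surface, if the arm or the gripper's body presses on something with over 40 N, if the wrist force passes 120 N, or if a joint passes its speed limit or range.

ROBOT

A 7-joint arm with a two-finger parallel gripper is mounted at the origin on the work surface. World frame = base frame: x ahead of the robot, y to its left, z up, the work surface at z = 0. Lengths are in mm, angles in rad, forces in N, time in s.
With the tool pointing down it reaches from about 400 to 875 mm from the base axis. Payload 6.5 kg.
Tool frame: the origin (TCP) lies on the centre line of the jaws, within the pads' length; the fingertips stand 14 mm ahead of it and the grasp point (between the pads) lies 5 mm behind it (ctrl.tip_reach is the distance from the TCP to the fingertips, in mm); y points along the fingers, z is the direction in which the jaws open and shut, and the axes are right-handed (so a half turn about y gives the same grasp; the last joint's range is limited). The gripper opens to 85 mm and grips with 20 to 120 N. Pads are 22 mm wide; open, the fingers measure 114 mm over their backs; the gripper's body (76 mm by 85 mm) begins 54 mm behind the grasp point. The pads swing forward as they close: fully open they stand 13 mm farther back than shut.
Start: joints at [-1.337, 0.536, -0.004, 1.538, 0.003, 1.067, -0.071], TCP at [191.96, 621.001, 216.79] pointing down, gripper open.
Joint ranges: [-2.7, 2.7], [-0.37, 2.16], [-1.27, 1.26], [0.24, 2.4], [-1.31, 4.45], [0.19, 1.91], [-2.76, 2.76]. Speed limits (rad/s): [2.39, 2.39, 3.14, 3.14, 3.14, 3.14, 3.14].

INTERFACE

Orientations are given as a rotation vector (axis times angle).
In Python, from rig import ctrl, cams gives the robot as it stands. The module is installed in compiled form; this text tells all that it offers.
- The arm moves only by the tool send_rows, never from a script. Its arguments are lists of equal length, an entry for each row: "dp": the shift along the tool's x, y, z each as a share of 0.25 m, from -1 to 1, a list of three; "spin": the turn about the tool's y as a share of 30 degrees, from -1 to 1. In form: {"dp": [[tx, ty, tz], ...], "spin": [spin, ...]}. A call has 1 to 20 rows; each row is the pose to reach, as a shift and turn from the pose commanded when the call began, along the tool's axes at that moment; what a row does not reach only later rows make up. A row lasts 1/10 s, in which the tool goes at most 50 mm and 8.59 degrees, less where a joint would pass 70% of its speed; a pose out of reach is approached as far as the arm can. A call with a number of a shift or a turn outside -1 to 1 is refused whole. A call with a gripper value outside its range is refused whole. "jaw" is the closure, from -1 (fully open) to 1 (shut), set as the call begins (left out, the last holds). The fingers move at their own pace and stop on an object; "newtons" is the grip in N (left out, the last holds). Time passes only in rows, so rows that repeat a pose let the fingers close. It gives the time, the measured TCP pose, the force and the opening at its end, in the units of the state.
- ctrl.observe(): the state, without advancing time (a new reading comes with each control period).
- cams.read_camera(name): name is "scene" or "top"; returns the picture (420x560x3 uint8, blue, green, red); there is no depth.
- cams.camera_model(name): a dict with "fx", "fy", "cx", "cy" (pixels), "distortion" ([k1, k2, p1, p2, k3] as OpenCV has them; the pictures are not rectified), "world_from_camera" (4x4, takes a point from camera to world coordinates). Camera axes: x right, y down, z forward; pixel columns grow to the right and rows downward; lengths in mm; the calibration is good to about 2 mm. A picture is of the moment at which its call begins. camera_model takes no time and is no camera call.
- ctrl.job_done(): hands the job in, once; it reports no verdict.
The state is a dict: "time": time; "q": joint angles; "qd": joint speeds; "effort": joint torques, N m; "ee_pos": TCP position; "ee_rot": TCP orientation; "wrist_force": force on the tool from outside, world axes, zero at the start; "moment": the same for the moment, N m; "grip_width": finger opening in mm.
Only numpy, scipy, OpenCV 4.12 (cv2) and the standard library are available. Lean on these libraries where they do the work, as an engineer would, in place of code of your own. Each camera call takes 0.05 s, during which the arm holds its last target.

## Working session

There is one attempt and no reset: what is moved stays moved. The work goes in short steps, Python scripts to look and compute and a tool call to move; the robot and the scene stay as the last step left them, time stands still between calls to the robot, and variables do not carry over. Pictures are saved under pics/ and viewed, and the job is handed in when it is done.

Besides the shell and the picture viewer there is one more tool, called by a JSON object that holds its "name" and its "arguments". send_rows: Moves the arm, as the interface text tells. Shift numbers are shares of 0.25 m and turn numbers shares of 30 degrees, none past 1 either way. Its arguments: {"type":"object","properties":{"dp":{"type":"array","items":{"type":"array","items":{"type":"number","minimum":-1,"maximum":1}}},"spin":{"type":"array","items":{"type":"number","minimum":-1,"maximum":1}},"jaw":{"type":"number"},"newtons":{"type":"number"}},"required":["dp","spin"]}

```bash
mkdir -p pics; python3 - <<'E'
from rig import ctrl,cams
import cv2,numpy as np
np.set_printoptions(suppress=True,precision=4)
s=ctrl.observe();print({k:np.round(v,4) for k,v in s.items()},ctrl.tip_reach)
for n in("scene","top"):
    cv2.imwrite(f"pics/{n}0.png",cams.read_camera(n));m=cams.camera_model(n);print(n,m)
E
```

```text
{'time': np.float64(0.0), 'q': array([-1.3372,  0.5372, -0.0045,  1.5389,  0.0026,  1.0673, -0.0712]), 'qd': array([-0.001 , -0.001 , -0.0007,  0.0012, -0.001 ,  0.0009, -0.0007]), 'effort': array([ -0.0007, -58.3409,   1.0485, -25.91  ,   0.0124,   0.0096,
        -0.    ]), 'ee_pos': array([191.7474, 620.3617, 215.8909]), 'ee_rot': array([-1.5598,  0.2354, -0.2352]), 'wrist_force': array([ 0.0958, -0.6386,  0.2553]), 'moment': array([ 0.0146,  0.02  , -0.0057]), 'grip_width': np.float64(85.2407)} 14.0
scene {'fx': 454.72767776492793, 'fy': 454.72767776492793, 'cx': 280.0172037290357, 'cy': 205.32614513766165, 'distortion': array([-0.0358,  0.    ,  0.    ,  0.    ,  0.    ]), 'world_from_camera': array([[  -0.3633,    0.5791,   -0.7298, 1454.2055],
       [   0.9317,    0.2281,   -0.2828,  368.3873],
       [   0.0026,   -0.7827,   -0.6224,  843.9748],
       [   0.    ,    0.    ,    0.    ,    1.    ]])}
top {'fx': 544.5632939315956, 'fy': 544.5632939315956, 'cx': 284.31191938625665, 'cy': 207.9098998882293, 'distortion': array([-0.1262,  0.    ,  0.    ,  0.    ,  0.    ]), 'world_from_camera': array([[  -0.0114,   -0.9919,    0.1267,  317.5298],
       [  -0.9999,    0.0116,    0.0011,   32.7098],
       [  -0.0025,   -0.1266,   -0.9919, 1913.7237],
       [   0.    ,    0.    ,    0.    ,    1.    ]])}
```

View pics/scene0.png

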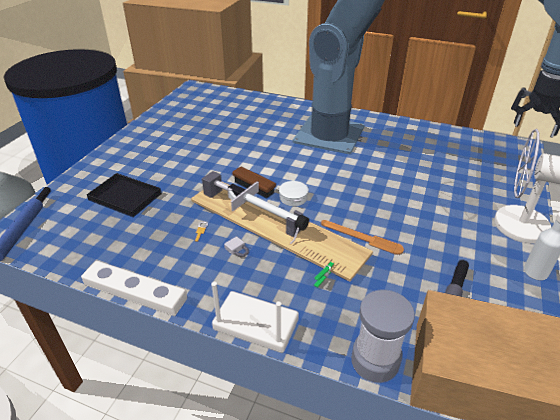

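View pics/top0.png

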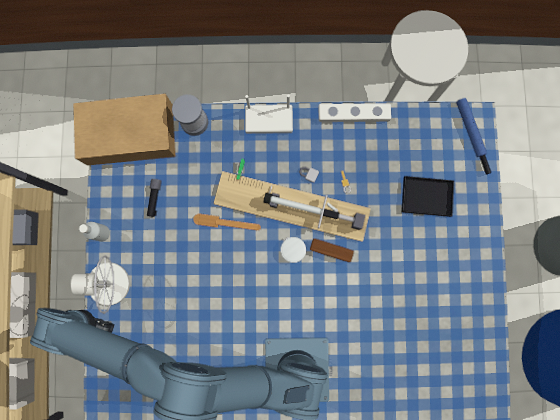

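The scene view shows the board around (280,230), with the foot near (300,220) and the green peg at (325,272). The top view shows the board from (217,190) to (368,225), the push bar near (323,207) and the peg at (240,168). I'll zoom in on both.

```bash
python3 - <<'E'
import cv2
a=cv2.imread("pics/scene0.png")[165:290,185:385];cv2.imwrite("pics/sz.png",cv2.resize(a,None,fx=4,fy=4,interpolation=cv2.INTER_CUBIC))
a=cv2.imread("pics/top0.png")[150:250,210:375];cv2.imwrite("pics/tz.png",cv2.resize(a,None,fx=4.8,fy=4.8,interpolation=cv2.INTER_CUBIC))
E
```

```text
(no output)
```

View pics/sz.png

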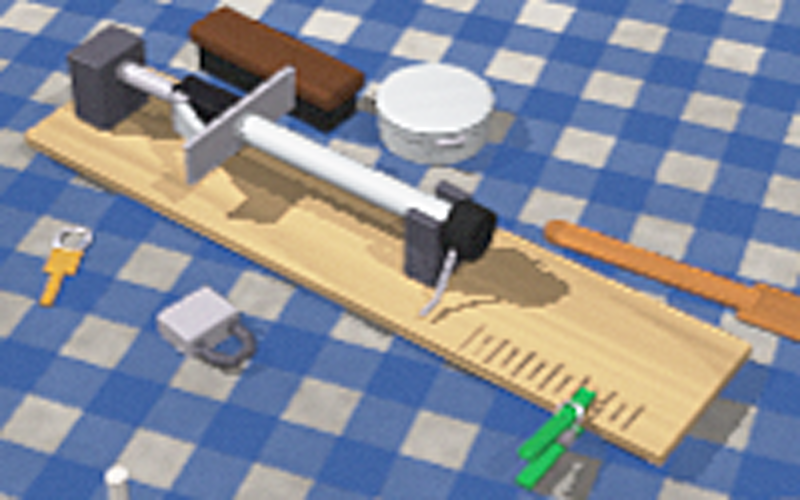

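View pics/tz.png

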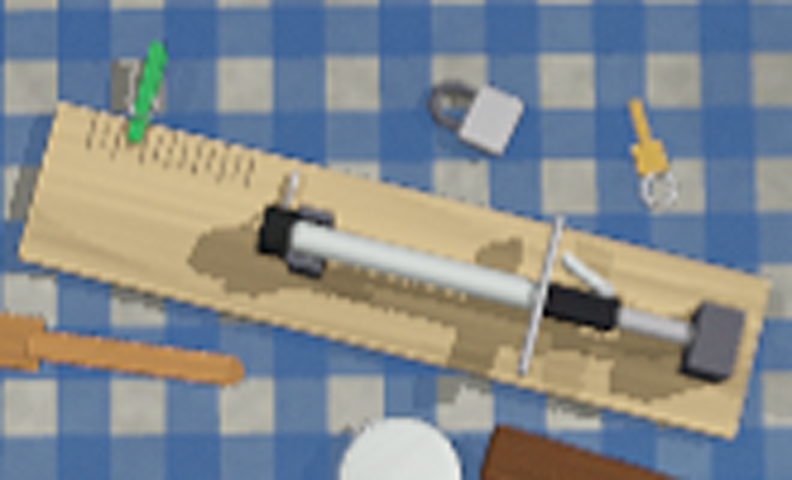

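```bash
cat > h.py <<'E'
import cv2,numpy as np
from rig import ctrl,cams
np.set_printoptions(suppress=True,precision=2)
M={n:cams.camera_model(n) for n in("scene","top")}
def ray(n,uv):
    m=M[n];K=np.array([[m['fx'],0,m['cx']],[0,m['fy'],m['cy']],[0,0,1.]])
    p=cv2.undistortPoints(np.array(uv,float).reshape(-1,1,2),K,np.array(m['distortion'])).reshape(-1,2)
    d=np.c_[p,np.ones(len(p))]; T=m['world_from_camera']; d=d@T[:3,:3].T
    return T[:3,3],d/np.linalg.norm(d,axis=1)[:,None]
def onz(n,uv,z):
    o,d=ray(n,uv);return o+d*((z-o[2])/d[:,2])[:,None]
def tri(us,ut):
    A=np.zeros((3,3));b=np.zeros(3);L=[]
    for n,u in(("scene",us),("top",ut)):
        o,d=ray(n,u);P=np.eye(3)-np.outer(d[0],d[0]);A+=P;b+=P@o;L.append((o,P))
    x=np.linalg.solve(A,b);return x,[np.linalg.norm(P@(x-o)) for o,P in L]
def proj(n,X):
    m=M[n];T=np.linalg.inv(m['world_from_camera']);K=np.array([[m['fx'],0,m['cx']],[0,m['fy'],m['cy']],[0,0,1.]])
    return cv2.projectPoints(np.array(X,float).reshape(-1,1,3),cv2.Rodrigues(T[:3,:3])[0],T[:3,3],K,np.array(m['distortion']))[0].reshape(-1,2)
def green(img):
    h=cv2.cvtColor(img,cv2.COLOR_BGR2HSV);return cv2.inRange(h,(45,120,60),(80,255,255))
E
cat > m1.py <<'E'
from h import *
for n,reg in(("scene",(185,165,390,290)),("top",(205,150,380,250))):
    im=cv2.imread(f"pics/{n}0.png");h=cv2.cvtColor(im,cv2.COLOR_BGR2HSV)
    m=np.zeros(im.shape[:2],np.uint8);x0,y0,x1,y1=reg
    w=cv2.inRange(h,(10,60,60),(28,200,255));m[y0:y1,x0:x1]=w[y0:y1,x0:x1]
    m=cv2.morphologyEx(m,cv2.MORPH_OPEN,np.ones((2,2)))
    c=max(cv2.findContours(m,cv2.RETR_EXTERNAL,cv2.CHAIN_APPROX_NONE)[0],key=cv2.contourArea)
    P=onz(n,c.reshape(-1,2),24)[:,:2].astype(np.float32)
    r=cv2.minAreaRect(P);print(n,r);print(cv2.boxPoints(r))
    g=green(im);mm=cv2.moments(g,True);print("green",mm['m00'],mm['m10']/mm['m00'],mm['m01']/mm['m00'])
# corners picked by eye
tc=np.array([(62,103),(20,258),(735,438),(770,280)])/4.8+[210,150]
print(onz("top",tc,24))
sc=np.array([(28,138),(660,455),(748,350)])/4+[185,165]
print(onz("scene",sc,24))
pk=lambda s,t:tri(np.array(s)/4+[185,165],np.array(t)/4.8+[210,150])
# common points: pointer tip, bar +x end top, bar -x end top, peg jaw end, tip of lever
for k,s,t in[("pointer",(424,313),(294,176)),("bar+x top",(188,145),(560,218)),("bar-x top",(295,68),(524,372)),("peg jaw",(588,393),(134,140)),("board far",(748,350),(20,258)),("board peg corner",(660,455),(62,103))]:
    print(k,*pk(s,t))
E
python3 m1.py
```

```text
scene ((577.0206298828125, 15.9117431640625), (539.3171997070312, 126.26273345947266), 75.56470489501953)
[[ 448.66 -229.5 ]
 [ 570.94 -260.97]
 [ 705.38  261.32]
 [ 583.1   292.79]]
green 153.0 322.0 274.83660130718954
top ((562.3333129882812, 6.62677001953125), (538.3703002929688, 120.41618347167969), 75.09367370605469)
[[ 434.91 -238.01]
 [ 551.27 -268.99]
 [ 689.76  251.27]
 [ 573.4   282.24]]
green 66.0 240.42424242424244 167.6818181818182
[[ 691.36  250.41   24.  ]
 [ 576.45  280.78   24.  ]
 [ 438.63 -238.24   24.  ]
 [ 553.8  -267.26   24.  ]]
[[ 562.05 -255.54   24.  ]
 [ 696.07  256.32   24.  ]
 [ 587.55  286.38   24.  ]]
pointer [633.96  80.64  26.61] [np.float64(0.946000049070986), np.float64(0.9460000490708883)]
bar+x top [ 591.9  -108.23   81.48] [np.float64(1.9060160557657055), np.float64(1.9060160557655983)]
bar-x top [482.04 -78.64  80.76] [np.float64(3.964816463562753), np.float64(3.9648164635627716)]
peg jaw [662.47 199.24  23.97] [np.float64(2.0896731284014294), np.float64(2.0896731284014076)]
board far [577.52 283.76  14.03] [np.float64(1.6841925194585163), np.float64(1.6841925194585528)]
board peg corner [691.91 253.33  18.78] [np.float64(2.365286423758362), np.float64(2.3652864237584255)]
```

```bash
python3 - <<'E'
from h import *
from scipy.spatial.transform import Rotation as R
s=ctrl.observe();Rm=R.from_rotvec(s['ee_rot']).as_matrix();print(Rm)
p=s['ee_pos']
pts=[p,p+Rm[:,1]*14,p+Rm[:,1]*14+Rm[:,2]*57,p+Rm[:,1]*14-Rm[:,2]*57,p-Rm[:,1]*59]
for n,(x,y,w,h,f) in(("scene",(470,50,90,100,6)),("top",(30,290,110,80,7))):
    im=cv2.imread(f"pics/{n}0.png")[y:y+h,x:x+w];im=cv2.resize(im,None,fx=f,fy=f,interpolation=cv2.INTER_CUBIC)
    for q in proj(n,pts): 
        print(n,q);c=((q-[x,y]+.5)*f).astype(int);cv2.drawMarker(im,tuple(int(v) for v in c),(0,0,255),0,10,1)
    cv2.imwrite(f"pics/g_{n}.png",im)
E
```

```text
[[ 0.96 -0.    0.3 ]
 [-0.3  -0.    0.96]
 [ 0.   -1.   -0.  ]]
scene [530.53 139.39]
scene [528.83 143.77]
scene [550.35 150.66]
scene [508.12 137.17]
scene [537.95 120.26]
top [ 98.34 318.66]
top [ 99.84 318.34]
top [ 83.29 312.85]
top [116.57 323.84]
top [ 91.76 320.05]
```

View pics/g_scene.png

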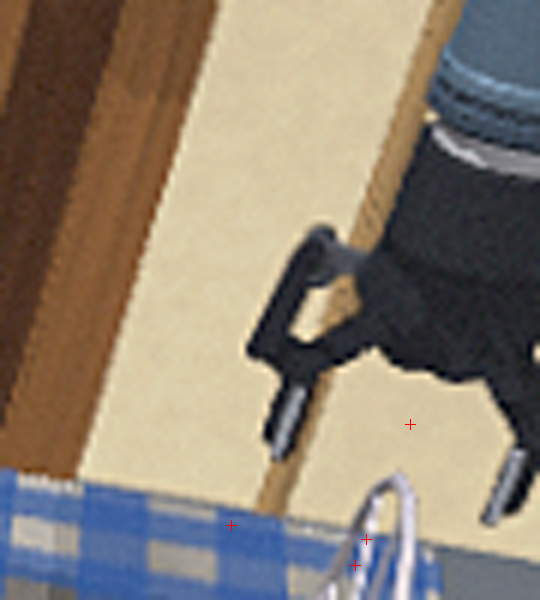

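View pics/g_top.png

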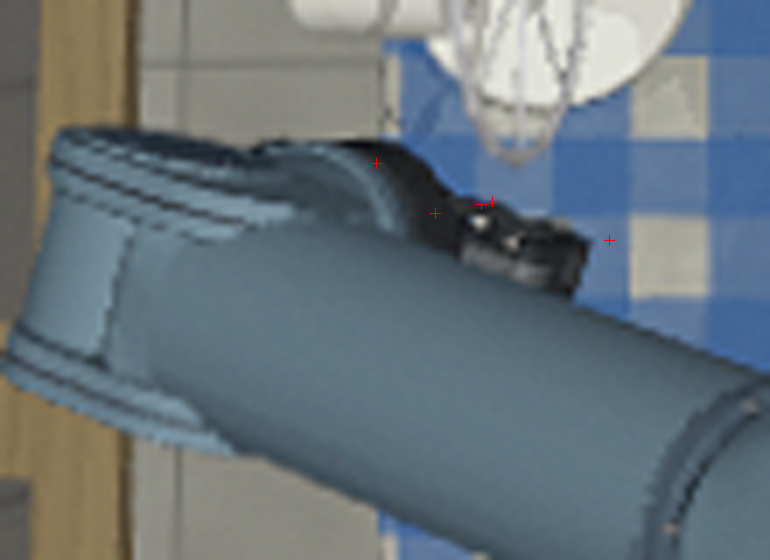

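{"name": "send_rows", "arguments": {"dp": [[0.72,-0.4,-0.7],[0.72,-0.4,-0.7],[0.72,-0.4,-0.7],[0.72,-0.4,-0.7],[0.72,-0.4,-0.7],[0.72,-0.4,-0.7],[0.72,-0.4,-0.7]], "spin": [1,1,1,1,1,1,1], "jaw": -1}}

```text
time: 0.8
ee_pos: [314.8, 398.1, 318.1]
ee_rot: [-1.47, 0.647, -0.648]
wrist_force: [0.9, 0.1, 0.4]
grip_width: 85.6
```

```bash
cat >> h.py <<'E'
from scipy.spatial.transform import Rotation as R
def st():
    s=ctrl.observe();Rm=R.from_rotvec(s['ee_rot']).as_matrix()
    print("t",round(float(s['time']),2),"p",s['ee_pos'],"q",s['q'],"F",s['wrist_force'],"w",s['grip_width']);return s['ee_pos'],Rm,s
def rel(target,yawdir=None):
    p,Rm,s=st();d=Rm.T@(np.array(target)-p)/250;print("dp",np.round(d,3))
    if yawdir is not None:
        b=Rm.T@np.array(list(yawdir)+[0]);print("spin",np.round(np.degrees(np.arctan2(b[0],b[2]))/30,3))
E
python3 -c "
from h import *
rel([535,-85,250],[.966,-.257])"
```

```text
t 0.8 p [314.77 398.13 318.14] q [-1.15  0.19  0.18  1.8  -0.04  1.16 -0.21] F [0.88 0.14 0.44] w 85.64874720093468
dp [ 2.02  0.27 -0.66]
spin 1.913
```

{"name": "send_rows", "arguments": {"dp": [[1,0.1,-0.33],[1,0.1,-0.33],[1,0.1,-0.33],[1,0.1,-0.33],[1,0.1,-0.33],[1,0.1,-0.33],[1,0.1,-0.33]], "spin": [1,1,1,1,1,1,1]}}

```text
time: 1.5
ee_pos: [422.0, 159.8, 291.1]
ee_rot: [-1.307, 1.046, -1.046]
wrist_force: [-0.2, 0.8, -0.4]
grip_width: 85.7
```

```bash
python3 -c "
from h import *
rel([535,-85,220],[.966,-.257])"
```

```text
t 1.5 p [422.   159.76 291.09] q [-0.86  0.1   0.44  1.97 -0.05  1.08 -0.19] F [-0.17  0.79 -0.38] w 85.66040609373567
dp [1.05 0.28 0.23]
spin 0.917
```

{"name": "send_rows", "arguments": {"dp": [[1,0.28,0.23],[1,0.28,0.23],[1,0.28,0.23],[1,0.28,0.23],[1,0.28,0.23],[1,0.28,0.23],[1,0.28,0.23],[1,0.28,0.23],[1,0.28,0.23]], "spin": [0.92,0.92,0.92,0.92,0.92,0.92,0.92,0.92,0.92]}}

```text
time: 2.4
ee_pos: [533.3, -66.9, 221.7]
ee_rot: [-1.077, 1.395, -1.393]
wrist_force: [0.5, 0.6, 0.4]
grip_width: 85.0
```

```bash
python3 - <<'E'
from h import *
rel([535,-85,220],[.966,-.257])
p,Rm,s=st()
pts=[p,p+Rm[:,1]*14+Rm[:,2]*43,p+Rm[:,1]*14-Rm[:,2]*43,p+Rm[:,2]*43,p-Rm[:,2]*43]
for n,(x,y,w,h,f) in(("scene",(180,90,200,150,4)),("top",(240,130,160,120,5))):
    im0=cams.read_camera(n);cv2.imwrite(f"pics/{n}1.png",im0)
    im=cv2.resize(im0[y:y+h,x:x+w],None,fx=f,fy=f,interpolation=cv2.INTER_CUBIC)
    for q in proj(n,pts): 
        c=((q-[x,y]+.5)*f).astype(int);cv2.drawMarker(im,tuple(int(v) for v in c),(0,0,255),0,10,1)
    cv2.imwrite(f"pics/g1_{n}.png",im)
E
```

```text
t 2.4 p [533.29 -66.86 221.71] q [-0.44  0.38  0.62  1.86 -0.27  0.98  0.04] F [0.47 0.64 0.43] w 85.03406457729086
dp [0.07 0.01 0.03]
spin 0.011
t 2.4 p [533.29 -66.86 221.71] q [-0.44  0.38  0.62  1.86 -0.27  0.98  0.04] F [0.47 0.64 0.43] w 85.03406457729086
```

View pics/g1_scene.png

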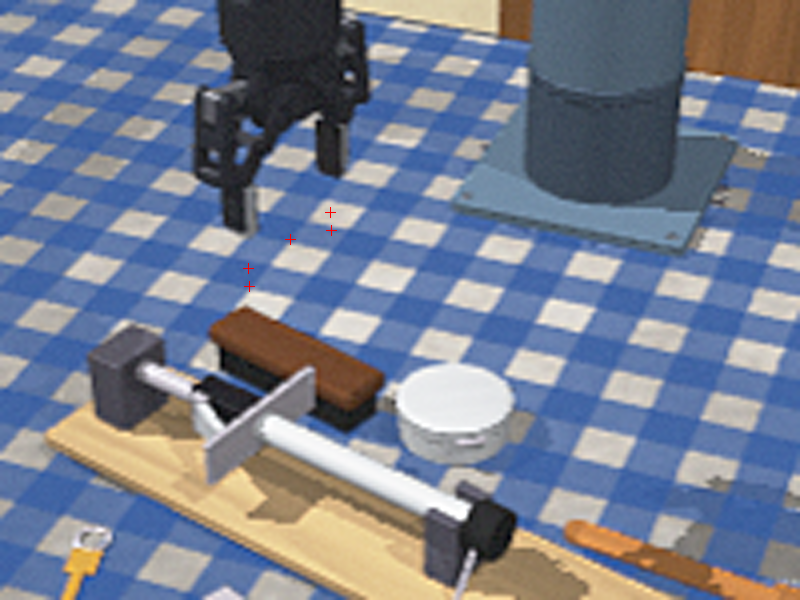

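View pics/g1_top.png

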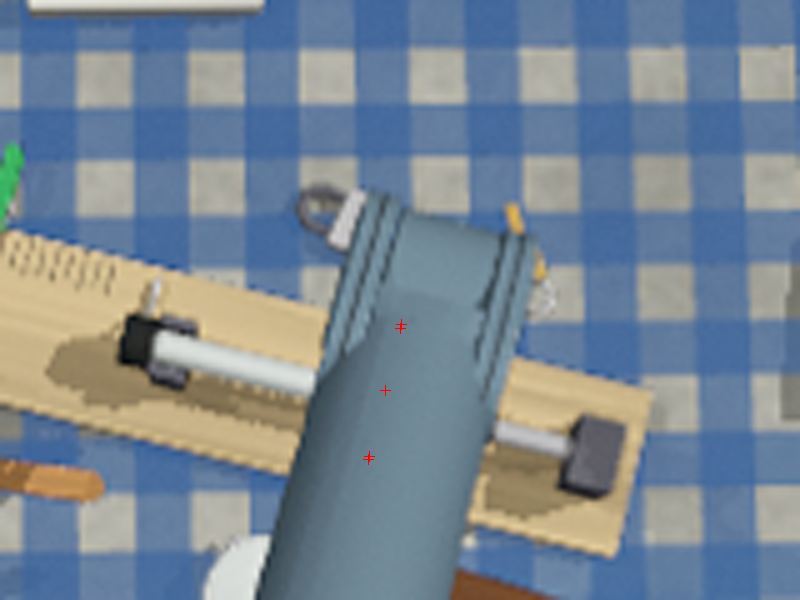

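```bash
python3 - <<'E'
from h import *
print(proj("scene",[0,0,0])*4-[720,360],proj("top",[0,0,0]))
c=(np.array([(455,207),(687,250),(740,145)])+[720,360])/4.
print(onz("scene",c,0))
# finger tips in the scene: height at known p xy
p,Rm,s=st()
for u,sg in(((243,232),1),((336,173),-1)):
    o,d=ray("scene",(np.array(u)+[720,360])/4)
    q=p+sg*Rm[:,2]*43
    for off in(0,15,30,45):
        print(sg,off,proj("scene",q+[0,0,off])*4-[720,360])
im=cv2.imread("pics/top0.png")[320:420,230:350];cv2.imwrite("pics/b.png",cv2.resize(im,None,fx=5,fy=5,interpolation=2))
E
```

```text
[[596.58 175.95]] [[296.24 369.28]]
[[ 101.68 -103.28    0.  ]
 [  95.77  110.55    0.  ]
 [-108.33  110.98    0.  ]]
t 2.5 p [533.33 -67.62 222.01] q [-0.44  0.38  0.62  1.86 -0.27  0.98  0.04] F [ 0.1  -0.6   0.33] w 85.49233489700218
1 0 [[245.09 265.72]]
1 15 [[243.9  245.52]]
1 30 [[242.7 225. ]]
1 45 [[241.48 204.14]]
-1 0 [[327.86 209.59]]
-1 15 [[327.37 189.89]]
-1 30 [[326.87 169.88]]
-1 45 [[326.36 149.57]]
```

View pics/b.png

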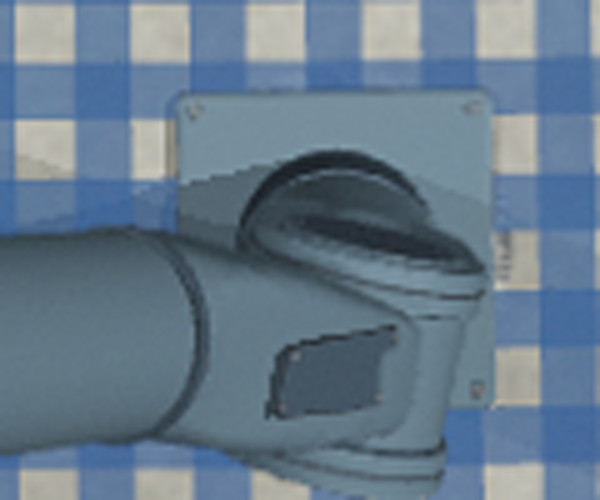

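```bash
python3 - <<'E'
from h import *
s=lambda *a:(np.array(a)/4.+[185,165]);t=lambda *a:(np.array(a)/4.8+[210,150])
yb=np.array([.255,.967]);xb=np.array([.967,-.255])
def bf(P,c): d=P[:,:2]-c;return np.c_[d@xb,d@yb]
cs=np.array([575,15.4]);ct=np.array([563.5,6.5]);
A=onz("scene",s((188,145),(295,68)),86);B=onz("top",t((560,218),(524,372)),86)
print("bar",A,B,bf(A,cs),bf(B,ct))
A=onz("scene",s((424,313)),32);B=onz("top",t((294,176)),32);print("pointer",A,B,bf(A,cs),bf(B,ct))
for z in(24,32):
  A=onz("scene",s((588,393)),z);B=onz("top",t((134,140)),z);print("pegjaw",z,A,B,bf(A,cs),bf(B,ct))
  A=onz("top",[[240.42,167.68]],z);print("peg cen top",bf(A,ct))
# clamp
B=onz("top",t((695,303),(742,310),(733,380),(685,373)),84);print("clamp",bf(B,ct))
A=onz("scene",s((68,58),(108,25),(146,38)),84);print("clamp",bf(A,cs))
E
```

```text
bar [[ 596.56 -103.52   86.  ]
 [ 487.78  -71.69   86.  ]] [[ 592.   -109.64   86.  ]
 [ 482.99  -82.02   86.  ]] [[  51.17 -109.5 ]
 [ -62.13 -106.46]] [[  57.17 -105.04]
 [ -55.28 -106.13]]
pointer [[639.11  83.44  32.  ]] [[633.35  79.61  32.  ]] [[44.64 82.15]] [[48.9  88.51]]
pegjaw 24 [[661.91 201.25  24.  ]] [[662.96 197.21  24.  ]] [[ 36.65 201.88]] [[ 47.55 209.78]]
peg cen top [[ 89.61 211.72]]
pegjaw 32 [[669.64 202.89  32.  ]] [[661.5  196.51  32.  ]] [[ 43.7  205.43]] [[ 46.31 208.73]]
peg cen top [[ 88.2  210.67]]
clamp [[  21.82 -211.94]
 [  25.08 -245.41]
 [ -24.79 -250.48]
 [ -28.2  -216.44]]
clamp [[  23.03 -248.36]
 [ -25.37 -253.94]
 [ -29.36 -219.84]]
```

```bash
python3 -c "
from h import *
rel([537,-114,130],[.967,-.255])"
```

```text
t 2.5 p [533.33 -67.62 222.01] q [-0.44  0.38  0.62  1.86 -0.27  0.98  0.04] F [ 0.1  -0.6   0.33] w 85.49233489700218
dp [0.18 0.37 0.06]
spin 0.006
```

{"name": "send_rows", "arguments": {"dp": [[0.18,0.1,0.06],[0.18,0.37,0.06],[0.18,0.37,0.06],[0.18,0.37,0.06],[0.18,0.37,0.06]], "spin": [0,0,0,0,0]}}

```text
time: 3.0
ee_pos: [536.8, -116.4, 130.1]
ee_rot: [-1.076, 1.395, -1.396]
wrist_force: [0.2, -0.0, 0.4]
grip_width: 85.4
```

```bash
cat > look.py <<'E'
import sys
from h import *
p,Rm,s=st();k=sys.argv[1]
pts=[p,p+Rm[:,2]*43,p-Rm[:,2]*43]
for n,(x,y,w,h,f) in(("scene",(185,130,200,150,4)),("top",(210,130,160,120,5))):
    im0=cams.read_camera(n);cv2.imwrite(f"pics/{n}{k}.png",im0)
    im=cv2.resize(im0[y:y+h,x:x+w],None,fx=f,fy=f,interpolation=cv2.INTER_CUBIC)
    for q in proj(n,pts): 
        c=((q-[x,y]+.5)*f).astype(int);cv2.drawMarker(im,tuple(int(v) for v in c),(0,0,255),0,10,1)
    cv2.imwrite(f"pics/z{k}_{n}.png",im)
E
python3 look.py 2
```

```text
t 3.0 p [ 536.82 -116.39  130.09] q [-0.29  0.53  0.56  1.9  -0.38  0.81  0.22] F [ 0.23 -0.02  0.38] w 85.40917692242438
```

View pics/z2_scene.png

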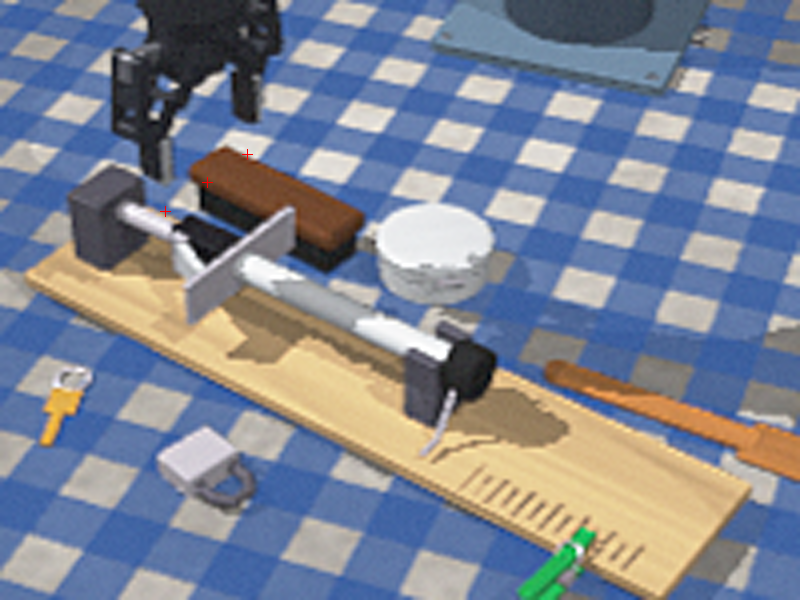

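{"name": "send_rows", "arguments": {"dp": [[0,0.1,0],[0,0.16,0],[0,0.16,0],[0,0.16,0]], "spin": [0,0,0,0]}}

```text
time: 3.5
ee_pos: [536.6, -117.2, 89.9]
ee_rot: [-1.076, 1.396, -1.397]
wrist_force: [1.1, -0.8, 0.2]
grip_width: 85.2
```

```bash
python3 look.py 3
```

```text
t 3.5 p [ 536.55 -117.16   89.87] q [-0.26  0.6   0.52  1.92 -0.43  0.73  0.25] F [ 1.11 -0.82  0.2 ] w 85.1800382068346
```

View pics/z3_scene.png

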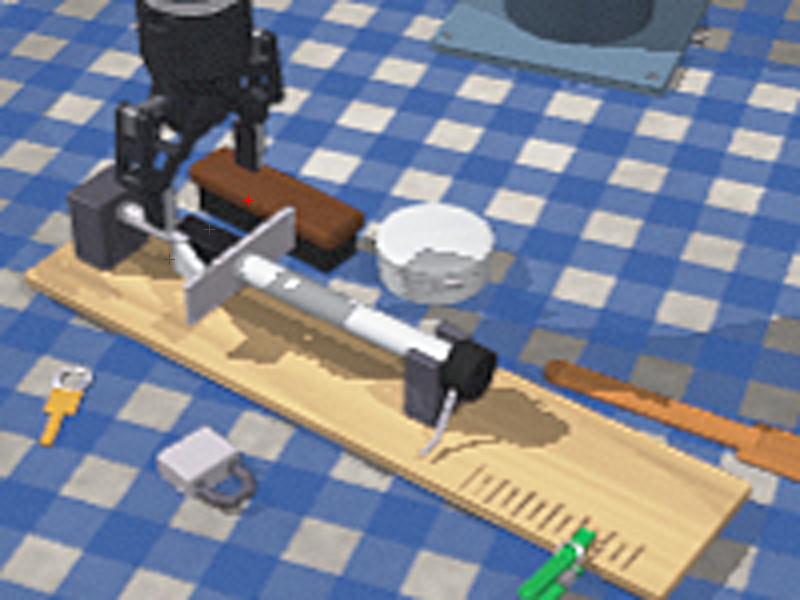

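View pics/z3_top.png

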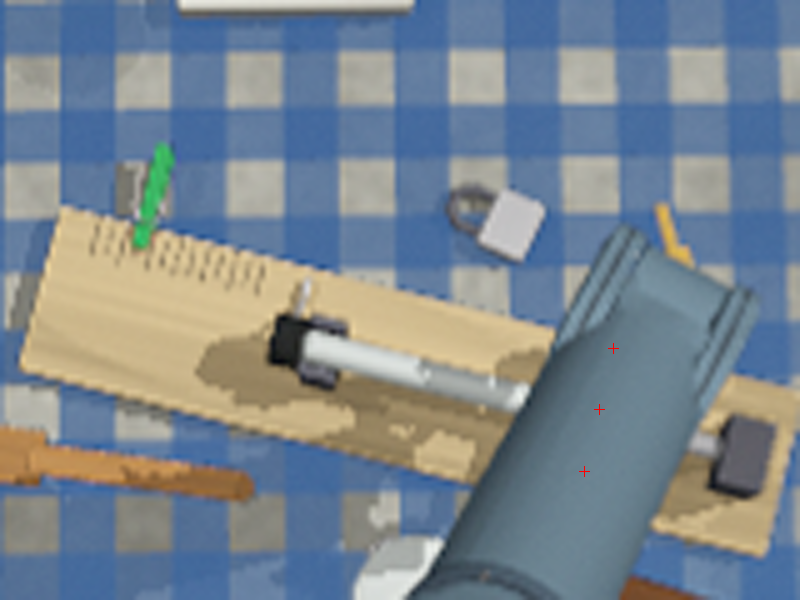

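```bash
python3 - <<'E'
import cv2
a=cv2.imread("pics/scene3.png")[130:215,195:275];cv2.imwrite("pics/s3z.png",cv2.resize(a,None,fx=7,fy=7,interpolation=cv2.INTER_CUBIC))
E
```

```text
(no output)
```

View pics/s3z.png

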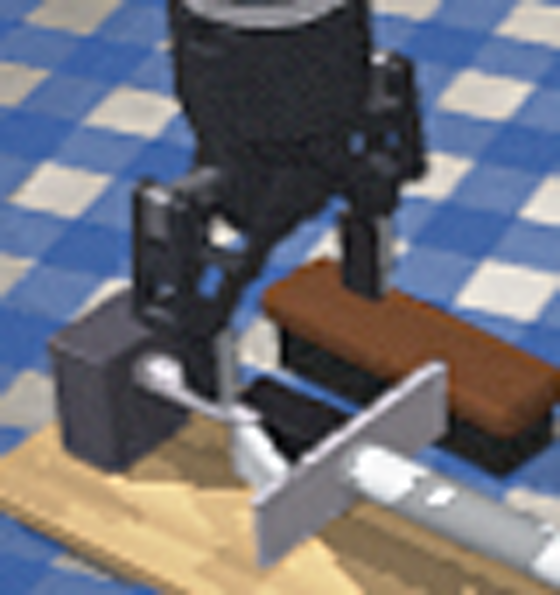

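{"name": "send_rows", "arguments": {"dp": [[0,0.04,0],[0,0.08,0],[0,0.1,0],[0,0.1,0]], "spin": [0,0,0,0]}}

```text
time: 4.0
ee_pos: [535.4, -117.0, 63.2]
ee_rot: [-1.077, 1.398, -1.396]
wrist_force: [-0.0, 0.3, -0.3]
grip_width: 85.6
```

```bash
python3 look.py 4;  python3 - <<'E'
import cv2
a=cv2.imread("pics/scene4.png")[130:215,195:275];cv2.imwrite("pics/s4z.png",cv2.resize(a,None,fx=7,fy=7,interpolation=cv2.INTER_CUBIC))
E
```

```text
t 4.0 p [ 535.42 -117.01   63.2 ] q [-0.23  0.64  0.49  1.93 -0.46  0.68  0.28] F [-0.05  0.3  -0.29] w 85.55098638531372
```

View pics/s4z.png

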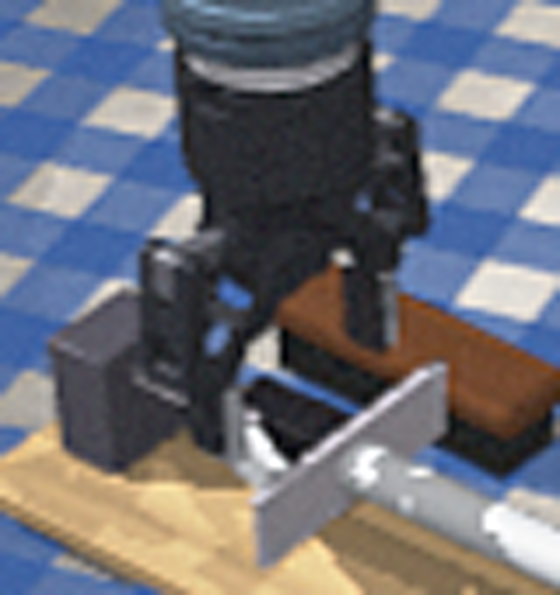

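```bash
python3 - <<'E'
from h import *
p,Rm,s=st()
for dz in(-14,0,10,20,30):
  print(dz,*[((proj("scene",p+sg*Rm[:,2]*x+[0,0,dz])[0]-[195,130])*7).round() for sg,x in((1,43),(1,57),(-1,43),(-1,57))])
E
```

```text
t 4.1 p [ 536.15 -117.25   64.1 ] q [-0.23  0.64  0.49  1.93 -0.46  0.68  0.28] F [-1.21 -0.18 -0.03] w 85.89332915011697
-14 [230. 529.] [206. 546.] [366. 425.] [387. 409.]
0 [227. 501.] [204. 519.] [365. 398.] [386. 382.]
10 [226. 481.] [202. 499.] [364. 378.] [385. 363.]
20 [224. 461.] [200. 479.] [363. 359.] [384. 343.]
30 [222. 441.] [198. 458.] [361. 339.] [383. 323.]
```

{"name": "send_rows", "arguments": {"dp": [[0,0.04,0],[0,0.08,0],[0,0.08,0],[0,0.08,0]], "spin": [0,0,0,0]}}

```text
time: 4.5
ee_pos: [535.9, -117.1, 43.9]
ee_rot: [-1.077, 1.397, -1.396]
wrist_force: [-0.1, 0.2, 0.2]
grip_width: 85.8
```

```bash
python3 look.py 5;  python3 - <<'E'
import cv2
a=cv2.imread("pics/scene5.png")[130:215,195:275];cv2.imwrite("pics/s5z.png",cv2.resize(a,None,fx=7,fy=7,interpolation=cv2.INTER_CUBIC))
E
```

```text
t 4.5 p [ 535.93 -117.14   43.85] q [-0.22  0.67  0.46  1.94 -0.48  0.65  0.29] F [-0.12  0.2   0.19] w 85.75699182480795
```

View pics/s5z.png

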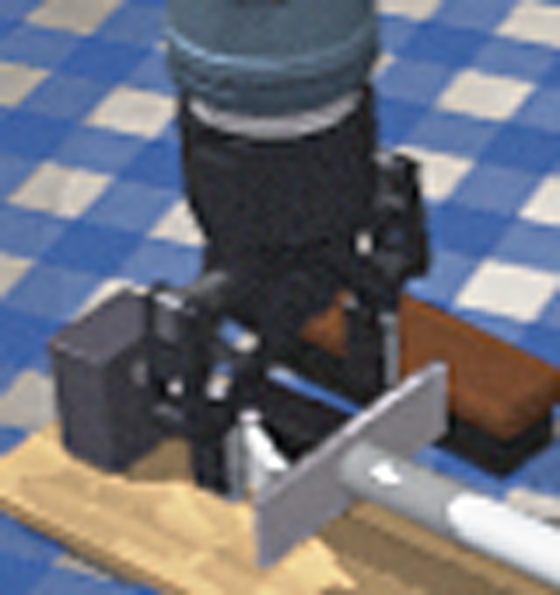

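{"name": "send_rows", "arguments": {"dp": [[-0.01,0.03,0],[-0.03,0.03,0],[-0.05,0.03,0],[-0.07,0.03,0],[-0.09,0.03,0],[-0.11,0.03,0],[-0.11,0.03,0],[-0.11,0.03,0]], "spin": [0,0,0,0,0,0,0,0]}}

```text
time: 5.4
ee_pos: [543.2, -89.9, 36.8]
ee_rot: [-1.076, 1.397, -1.395]
wrist_force: [-1.5, -2.9, -1.9]
grip_width: 85.3
```

```bash
python3 look.py 6;  python3 - <<'E'
import cv2
a=cv2.imread("pics/scene6.png")[140:225,200:300];cv2.imwrite("pics/s6z.png",cv2.resize(a,None,fx=7,fy=7,interpolation=cv2.INTER_CUBIC))
E
```

```text
t 5.4 p [543.21 -89.93  36.82] q [-0.26  0.68  0.46  1.93 -0.49  0.64  0.25] F [-1.51 -2.88 -1.95] w 85.34987285708999
```

View pics/s6z.png

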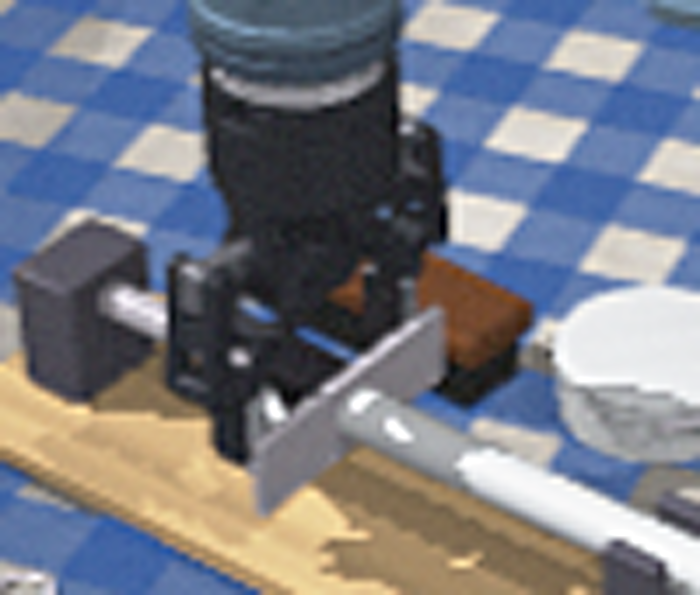

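View pics/z6_top.png

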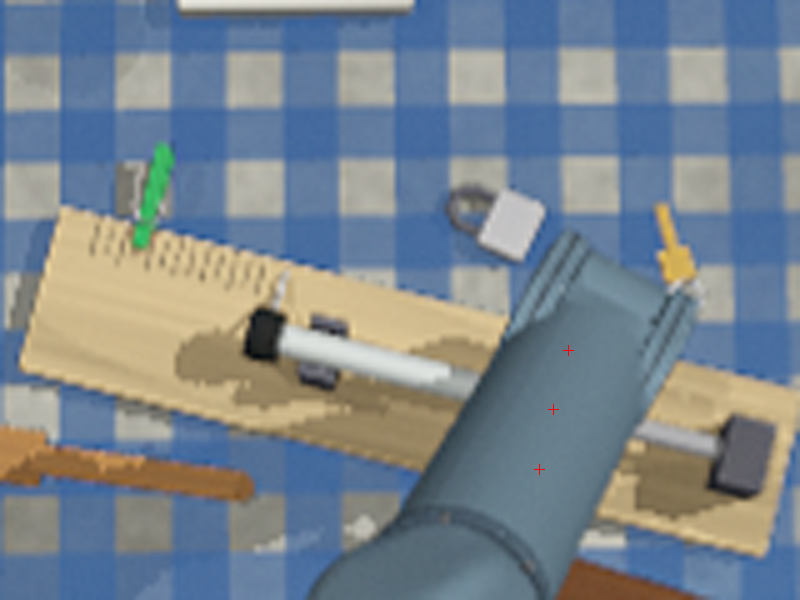

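{"name": "send_rows", "arguments": {"dp": [[-0.03,0,0],[-0.07,0,0],[-0.11,0,0],[-0.15,0,0],[-0.19,0,0],[-0.23,0,0],[-0.27,0,0],[-0.31,0,0],[-0.34,0,0],[-0.36,0,0],[-0.36,0,0],[-0.36,0,0]], "spin": [0,0,0,0,0,0,0,0,0,0,0,0]}}

```text
time: 6.7
ee_pos: [566.1, -4.2, 36.9]
ee_rot: [-1.076, 1.397, -1.398]
wrist_force: [-1.6, -4.2, -0.5]
grip_width: 85.3
```

```bash
python3 look.py 7;  python3 - <<'E'
import cv2
a=cv2.imread("pics/scene7.png")[165:285,220:350];cv2.imwrite("pics/s7z.png",cv2.resize(a,None,fx=5,fy=5,interpolation=cv2.INTER_CUBIC))
a=cv2.imread("pics/top7.png")[150:220,210:310];cv2.imwrite("pics/t7z.png",cv2.resize(a,None,fx=8,fy=8,interpolation=cv2.INTER_CUBIC))
E
```

```text
t 6.7 p [566.06  -4.2   36.89] q [-0.42  0.7   0.47  1.89 -0.5   0.66  0.09] F [-1.56 -4.21 -0.53] w 85.27243875988337
```

View pics/s7z.png

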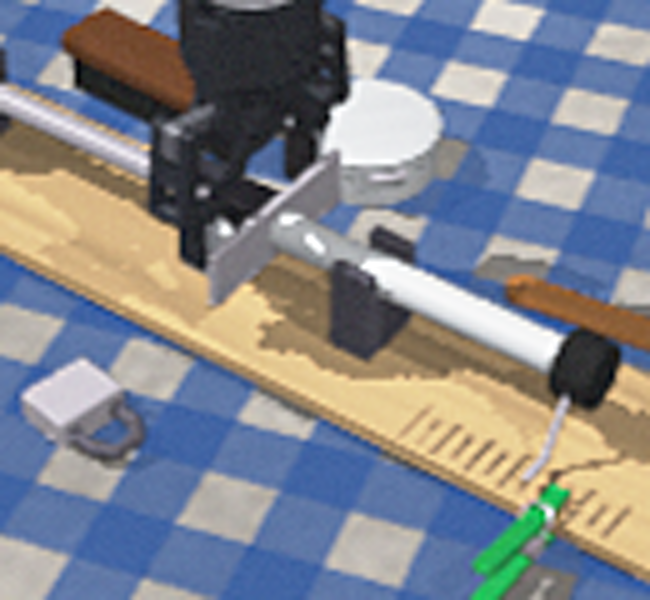

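View pics/t7z.png

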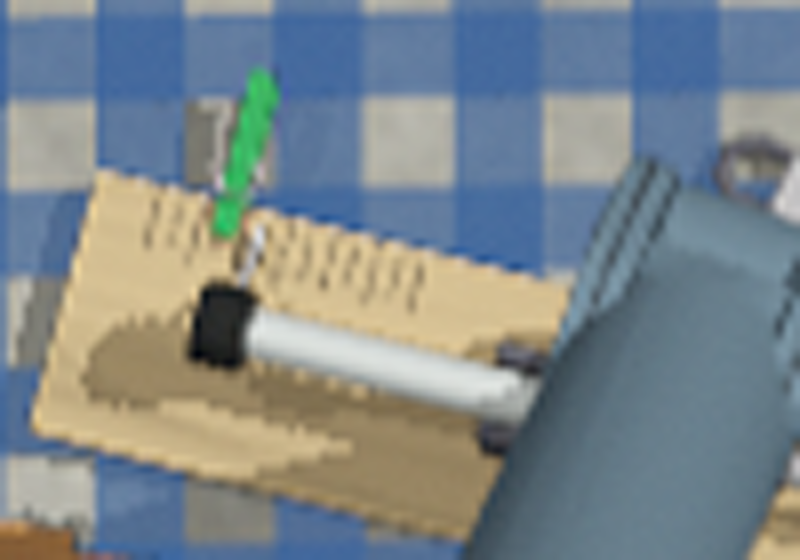

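```bash
python3 - <<'E'
from h import *
yb=np.array([.2555,.967]);xb=np.array([.967,-.2555]);C=np.array([569,11])
bf=lambda P:np.c_[(P[:,:2]-C)@xb,(P[:,:2]-C)@yb]
z=lambda n,*a:np.array(a)/(5. if n=="scene" else 8.)+([220,165] if n=="scene" else [210,150])-0.4
print("ptr top",bf(onz("top",z("top",(258,230),(244,283)),32)))
print("ptr scene",bf(onz("scene",z("scene",(526,477),(562,405)),32)))
print("ptr tri",tri(z("scene",(526,477)),z("top",(258,230))))
print("jaw tri",tri(z("scene",(558,490)),z("top",(227,232))))
for n in("top","scene"):
    im=cv2.imread(f"pics/{n}7.png");g=green(im);v,u=np.nonzero(g);uv=np.c_[u,v].astype(float)
    for zz in(24,32,40):
        b=bf(onz(n,uv,zz))
        # slices in x
        print(n,zz,len(b),"y mean by x slice",[(int(a),round(b[(b[:,0]>=a)&(b[:,0]<a+10),1].mean(),1),int(((b[:,0]>=a)&(b[:,0]<a+10)).sum())) for a in range(30,150,10) if ((b[:,0]>=a)&(b[:,0]<a+10)).any()])
E
```

```text
ptr top [[ 48.23 190.34]
 [ 23.91 190.28]]
ptr scene [[ 49.23 190.93]
 [ -6.13 178.54]]
ptr tri (array([664.41, 182.75,  31.03]), [np.float64(0.007431161987033069), np.float64(0.0074311619870979905)])
jaw tri (array([664.05, 198.08,  27.29]), [np.float64(1.4070018402501123), np.float64(1.4070018402501705)])
top 24 65 y mean by x slice [(40, np.float64(206.6), 2), (50, np.float64(206.7), 9), (60, np.float64(205.8), 6), (70, np.float64(207.0), 7), (80, np.float64(205.7), 10), (90, np.float64(205.2), 11), (100, np.float64(206.1), 11), (110, np.float64(206.5), 9)]
top 32 65 y mean by x slice [(40, np.float64(206.0), 4), (50, np.float64(205.4), 7), (60, np.float64(204.7), 6), (70, np.float64(205.4), 9), (80, np.float64(205.2), 9), (90, np.float64(204.0), 12), (100, np.float64(204.8), 11), (110, np.float64(205.9), 7)]
top 40 65 y mean by x slice [(40, np.float64(204.0), 5), (50, np.float64(204.7), 7), (60, np.float64(204.8), 7), (70, np.float64(203.5), 7), (80, np.float64(203.7), 11), (90, np.float64(203.4), 11), (100, np.float64(203.5), 12), (110, np.float64(205.4), 5)]
scene 24 153 y mea
[... 251 characters left out ...]
np.float64(213.1), 17), (120, np.float64(213.0), 13)]
scene 32 153 y mean by x slice [(40, np.float64(208.9), 5), (50, np.float64(209.3), 13), (60, np.float64(207.5), 8), (70, np.float64(211.1), 16), (80, np.float64(208.0), 14), (90, np.float64(210.6), 21), (100, np.float64(212.8), 28), (110, np.float64(212.9), 26), (120, np.float64(217.3), 14), (130, np.float64(216.6), 8)]
scene 40 153 y mean by x slice [(50, np.float64(212.4), 9), (60, np.float64(213.1), 9), (70, np.float64(211.8), 12), (80, np.float64(214.0), 16), (90, np.float64(211.7), 14), (100, np.float64(215.1), 28), (110, np.float64(216.2), 28), (120, np.float64(218.5), 20), (130, np.float64(220.3), 15), (140, np.float64(220.0), 2)]
```

{"name": "send_rows", "arguments": {"dp": [[-0.02,0,0],[-0.04,0,0],[-0.06,0,0],[-0.062,0,0],[-0.062,0,0],[-0.062,0,0]], "spin": [0,0,0,0,0,0]}}

```text
time: 7.4
ee_pos: [570.1, 10.9, 36.9]
ee_rot: [-1.076, 1.397, -1.397]
wrist_force: [-2.3, -4.5, -0.8]
grip_width: 85.9
```

```bash
cat > lk.py <<'E'
import sys,cv2
k=sys.argv[1]
a=cv2.imread(f"pics/scene{k}.png")[205:275,270:360];cv2.imwrite(f"pics/p{k}s.png",cv2.resize(a,None,fx=8,fy=8,interpolation=cv2.INTER_CUBIC))
a=cv2.imread(f"pics/top{k}.png")[150:210,210:290];cv2.imwrite(f"pics/p{k}t.png",cv2.resize(a,None,fx=8,fy=8,interpolation=cv2.INTER_CUBIC))
a=cv2.imread(f"pics/scene{k}.png")[155:230,215:315];cv2.imwrite(f"pics/p{k}g.png",cv2.resize(a,None,fx=7,fy=7,interpolation=cv2.INTER_CUBIC))
E
python3 look.py 8; python3 lk.py 8
```

```text
t 7.4 p [570.08  10.88  36.88] q [-0.44  0.71  0.47  1.88 -0.5   0.67  0.07] F [-2.31 -4.46 -0.78] w 85.89387629996645
```

View pics/p8s.png

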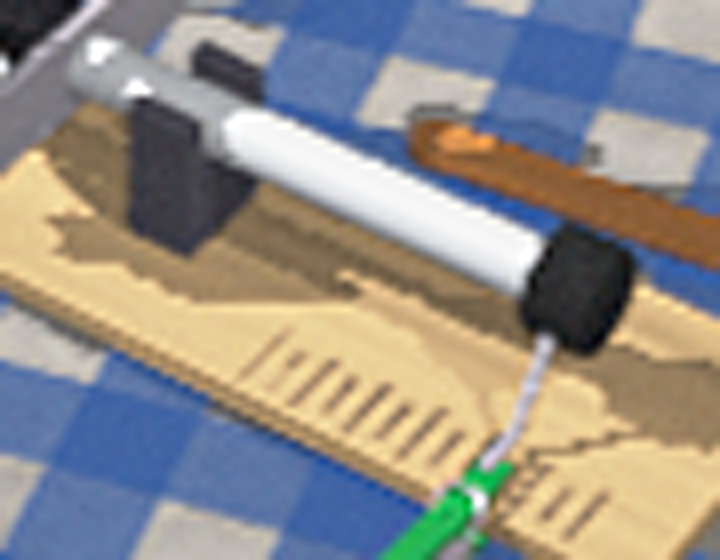

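View pics/p8t.png

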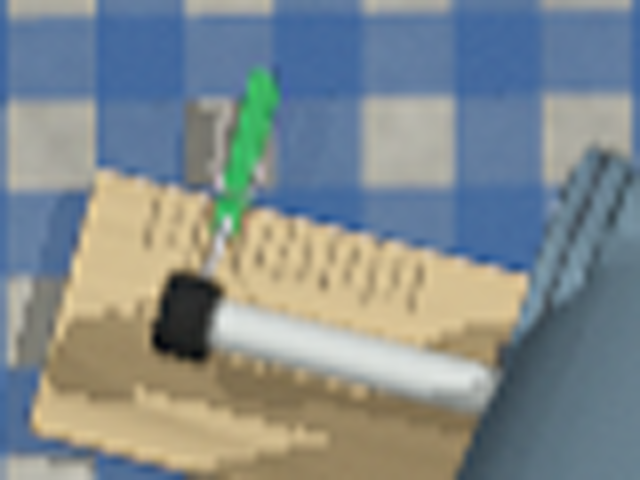

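View pics/p8g.png

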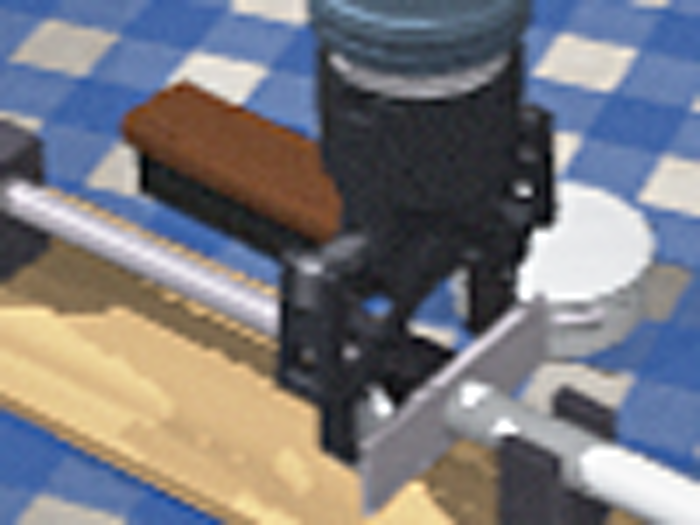

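{"name": "send_rows", "arguments": {"dp": [[0,0,0],[0,0,0],[0,0,0],[0,0,0],[0,0,0],[0,0,0],[0,0,0],[0,0,0]], "spin": [0,0,0,0,0,0,0,0], "jaw": -0.1, "newtons": 30}}

```text
time: 8.3
ee_pos: [574.5, 9.7, 38.6]
ee_rot: [-1.069, 1.39, -1.402]
wrist_force: [4.0, -6.4, 2.4]
grip_width: 46.9
```

```bash
python3 look.py 9; python3 lk.py 9
```

```text
t 8.3 p [574.51   9.74  38.61] q [-0.44  0.71  0.47  1.88 -0.5   0.66  0.07] F [ 3.95 -6.42  2.4 ] w 46.92986088436423
```

View pics/p9g.png

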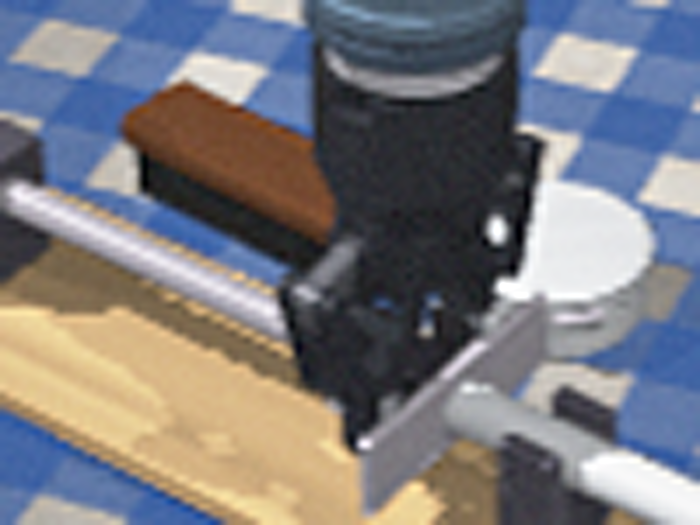

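View pics/p9s.png

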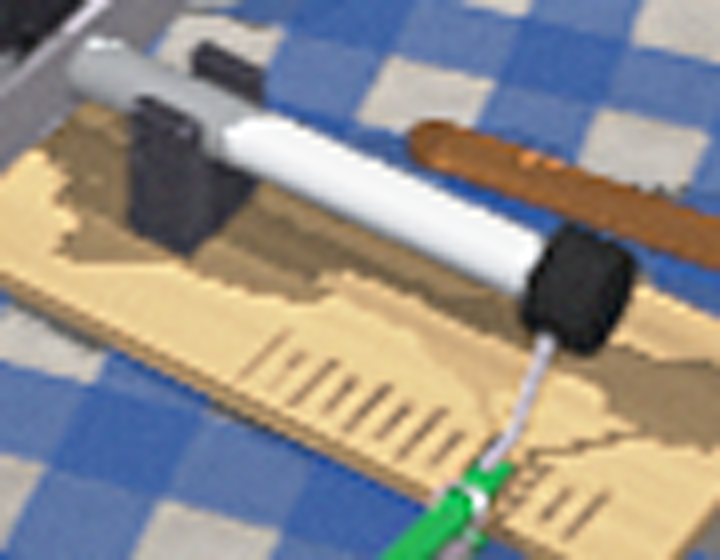

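{"name": "send_rows", "arguments": {"dp": [[0,0,-0.008],[0,0,-0.016],[0,0,-0.016],[0,0,-0.016]], "spin": [0,0,0,0]}}

```text
time: 8.8
ee_pos: [570.8, 10.7, 38.7]
ee_rot: [-1.069, 1.39, -1.402]
wrist_force: [5.4, -7.0, 3.3]
grip_width: 47.2
```

```bash
python3 look.py 10; python3 lk.py 10
```

```text
t 8.8 p [570.82  10.71  38.68] q [-0.45  0.7   0.47  1.89 -0.5   0.66  0.07] F [ 5.4  -7.    3.26] w 47.240699437876835
```

View pics/p10g.png

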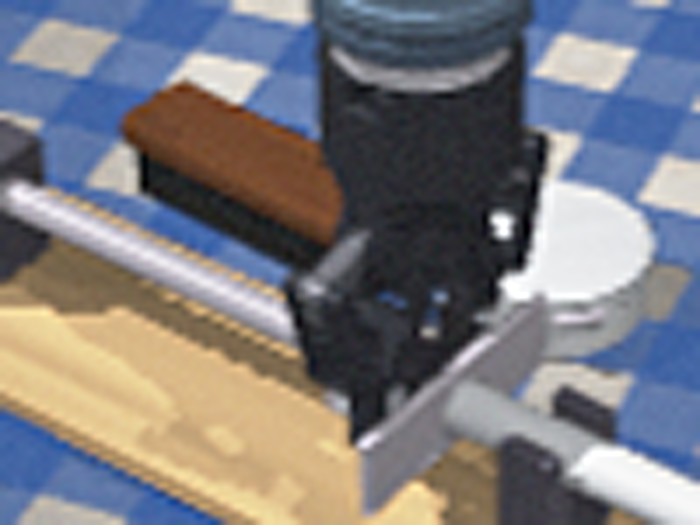

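{"name": "send_rows", "arguments": {"dp": [[0,0,0.004],[0,0,0.008],[0,0,0.008],[0,0,0.008],[0,0,0.008],[0,0,0.008],[0,0,0.008],[0,0,0.008]], "spin": [0,0,0,0,0,0,0,0], "jaw": 1, "newtons": 40}}

```text
time: 9.7
ee_pos: [570.6, 10.8, 38.8]
ee_rot: [-1.072, 1.393, -1.399]
wrist_force: [-1.6, -4.9, 13.4]
grip_width: 29.7
```

```bash
python3 look.py 11; python3 lk.py 11
```

```text
t 9.7 p [570.56  10.8   38.82] q [-0.45  0.71  0.47  1.89 -0.5   0.67  0.07] F [-1.59 -4.91 13.4 ] w 29.659672943065218
```

View pics/p11g.png

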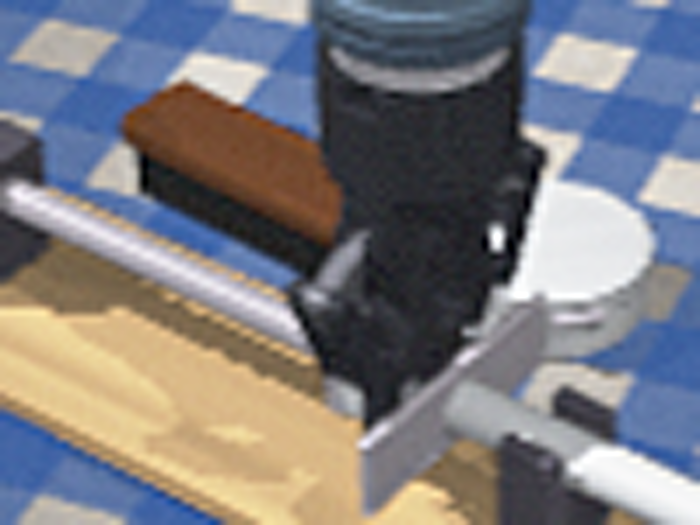

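View pics/p11s.png

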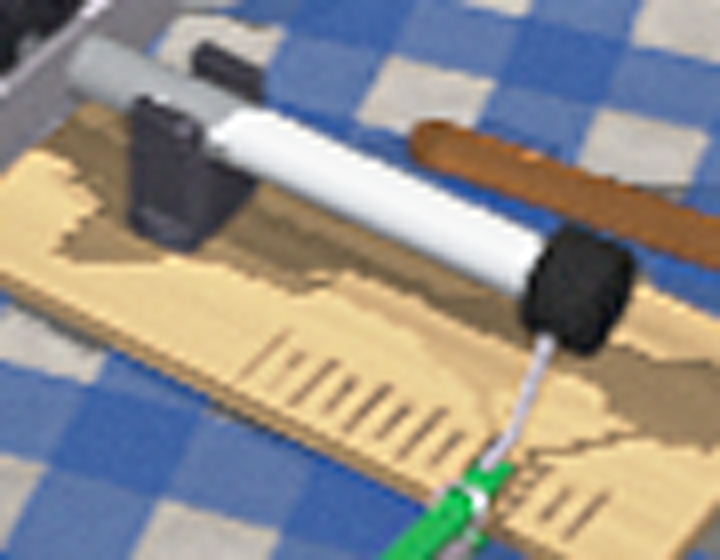

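View pics/p11t.png

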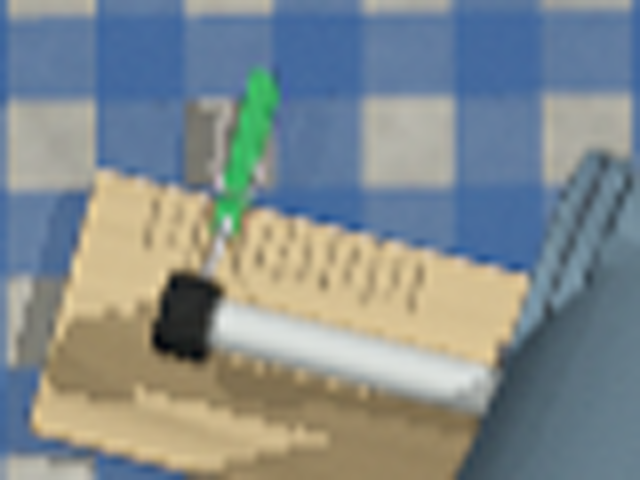

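{"name": "send_rows", "arguments": {"dp": [[0,0,0],[0,0,0],[0,0,0],[0,0,0],[0,0,0],[0,0,0]], "spin": [0,0,0,0,0,0]}}

```text
time: 10.4
ee_pos: [570.6, 10.8, 38.8]
ee_rot: [-1.072, 1.393, -1.399]
wrist_force: [-2.1, -5.2, 12.1]
grip_width: 29.9
```

```bash
python3 look.py 12; python3 lk.py 12; python3 - <<'E'
from h import *
yb=np.array([.2555,.967]);xb=np.array([.967,-.2555]);C=np.array([569,11])
bf=lambda P:np.c_[(P[:,:2]-C)@xb,(P[:,:2]-C)@yb]
z=lambda n,*a:(np.array(a)+.5)/8.+([270,205] if n=="scene" else [210,150])-0.5
print("ptr top",bf(onz("top",z("top",(222,227),(208,268)),32)))
print("ptr scene",bf(onz("scene",z("scene",(490,464)),32)))
# foot shift by registration of the leg region between frames 7 and 12, and 8 and 12
for a in("8","11"):
  for n,(x,y,w,h) in(("scene",(330,225,25,25)),("top",(225,180,22,18))):
    f=lambda k:cv2.cvtColor(cv2.imread(f"pics/{n}{k}.png"),cv2.COLOR_BGR2GRAY)[y:y+h,x:x+w].astype(np.float32)
    print(a,n,cv2.phaseCorrelate(f(a),f("12"),cv2.createHanningWindow((w,h),cv2.CV_32F)))
for n in("top","scene"):
    im=cv2.imread(f"pics/{n}12.png");v,u=np.nonzero(green(im));b=bf(onz(n,np.c_[u,v],30));s=b[b[:,0]<75];print(n,"jaw part",s.mean(0),s.min(0),s.max(0))
E
```

```text
t 10.4 p [570.58  10.76  38.83] q [-0.45  0.71  0.47  1.89 -0.5   0.66  0.07] F [-2.07 -5.21 12.07] w 29.933223971816922
ptr top [[ 45.77 206.21]
 [ 26.61 207.5 ]]
ptr scene [[ 48.   207.66]]
8 scene ((0.6647241738740437, 0.5677196904168103), 0.9014636363983154)
8 top ((-0.06701701557075701, 0.08243072500436988), 1.004425005780326)
11 scene ((0.4914004267807144, 0.47369289135898995), 0.966366613817215)
11 top ((0.03129479057261264, 0.11301481156294102), 0.9772603106167581)
top jaw part [ 60.44 205.54] [ 47.32 200.65] [ 72.41 210.49]
scene jaw part [ 61.62 208.64] [ 44.32 203.08] [ 74.9  221.72]
```

View pics/p12s.png

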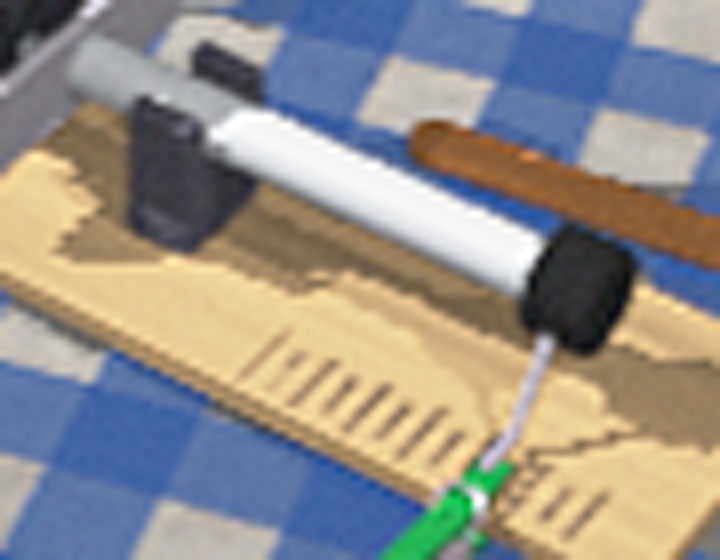

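```bash
python3 -c "
from h import *
st();print(ctrl.job_done());st()"
```

```text
t 10.5 p [570.55  10.78  38.82] q [-0.45  0.71  0.47  1.89 -0.5   0.67  0.07] F [-1.86 -5.17 12.71] w 29.94984231917219
the job is handed in; nothing more can be done
None
the job is handed in; nothing more can be done
```

I pushed the leg out about 120 mm with the open fingers on the crossbar until the pointer stood at the peg. I then closed the fingers on the collar and lever at 40 N, keeping the push on, and handed the job in at 10.5 s while holding. No verdict came back.

**Pointer and peg:** the last pictures put the pointer within about 2 mm of the peg's middle. The top camera reads 0.7 to 1.9 mm past it, and the scene camera about 1 mm short.

**Grip:** the opening holds steady at 29.7–29.9 mm, against 31 mm for collar plus shut lever and 24 mm for the collar alone. I take the lever as shut and between the pads, but the pads and lever tip are hidden in both views, so I couldn't see it. Wrist force was about 14 N, with 5–6 N of that from the leg's spring.

**What disagreed:**
- **Cameras:** the two cameras differ by about 5–10 mm on absolute positions, so I relied on the pointer-to-peg gap measured within each view.
- **Fingertip height:** the open fingertips appeared about 22 mm above the reported tool point, where the text puts them 14 mm ahead of it. I set the working height from the pictures.
- **Sideways drift:** the tool moved about 4.5 mm sideways as the first part of the closing pushed the lever in, and I corrected most of that before the final squeeze.
- **Upward force:** about 12–13 N of upward wrist force remains from the fingers swinging forward as they closed.

I saw no bystander move in the views I had.

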